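# Clamp a steel beaker and scrub it out with a long brush

## Robot

A 6-joint arm with a two-finger parallel gripper is mounted at the origin on the work surface. World frame = base frame: x ahead of the robot, y to its left, z up, the work surface at z = 0. Lengths are in mm, angles in degrees, forces in N, time in s.
With the tool pointing down it reaches from about 350 to 850 mm from the base axis. Payload 8.1 kg.
Tool frame: the origin (TCP) lies on the centre line of the jaws, within the pads' length; the fingertips stand 19 mm ahead of it and the grasp point (between the pads) is the TCP (r.tip_reach is the z of the fingertips in the tool frame, in mm); z points along the fingers, y is the line along which they close (so a half turn about z gives the same grasp; the last joint's range is limited). The gripper opens to 85 mm and grips with 20 to 120 N. Pads are 22 mm wide; open, the fingers measure 114 mm over their backs; the gripper's body (76 mm by 85 mm) begins 54 mm behind the grasp point. The pads swing forward as they close: fully open they stand 13 mm farther back than shut.
Start: joints at [64.148, 7.471, 85.268, -0, 87.261, -4.893], TCP at [214.597, 560.315, 230.192] pointing down, gripper open.
Joint ranges: [-169.43, 169.43], [-51.17, 129.36], [1.28, 143.12], [-76.62, 256.62], [0, 156.53], [-152.29, 152.29]. Speed limits (degrees/s): [136.94, 136.94, 159.86, 180, 180, 180].

## Interface

Orientations are given as [roll, pitch, yaw] about the fixed x, y, z axes, in that order (R = Rz(yaw) Ry(pitch) Rx(roll)).
In Python, from bench import r gives the robot as it stands. The module is installed in compiled form; this text tells all that it offers.
- The arm moves only by the shell command python3 -m handwheel 'ROWS' [FORCE]. ROWS is JSON, a list of rows, each a list of 7 numbers: the shift along the tool's x, y, z in m, then the turn, a rotation vector about the tool's x, y, z in degrees, then the finger opening in m, from 0 to 0.0854. In form: [[tx, ty, tz, ax, ay, az, claw], ...]. A call has 1 to 8 rows; each row shifts and turns the commanded pose from where the row before left it, along the tool's axes as they then stand; what a row does not reach is not made up. A row lasts 1/12 s, in which the tool goes at most 41.7 mm and 7.16 degrees, less where a joint would pass 70% of its speed; a pose out of reach is approached as far as the arm can. A call with a gripper value outside its range is refused whole. The fingers move at their own pace and stop on an object; FORCE is the grip in N (left out, the last holds). Time passes only in rows, so rows that do not move let the fingers close. It gives the time, the measured TCP pose, the force, the opening and the grip force at its end, in the units of the state.
- r.sense(): the state, without advancing time (a new reading comes with each control period).
- r.snapshot(name): name is "scene" or "top" or "wrist"; returns (picture, depth): 480x640x3 uint8, blue, green, red; 480x640 float32, mm along the optical axis (not along the pixel's ray), 0 where there is no reading.
- r.calibration(name): a dict with "vfov" (degrees; the focal length in pixels is half the picture's height over the tangent of half this angle, whatever the lens; pixels are square), "cx", "cy" (the principal point, pixels), "dist" ([k1, k2, p1, p2, k3] as OpenCV has them; the pictures are not rectified), "rvec" (rotation vector, rad) and "tvec" (3), from world to camera coordinates, as OpenCV has them; the wrist camera has in their place "tool_from_camera" (4x4, takes a point from camera to tool coordinates, whose origin is the TCP and whose axes are the flange's). Camera axes: x right, y down, z forward; pixel columns grow to the right and rows downward; lengths in mm; the calibration is good to about 2 mm. A picture is of the moment at which its call begins: read the wrist's pose just before it. calibration takes no time and is no camera call.
- r.hand_in(): hands the job in; it is judged then, once.
The state is a dict: "time": time; "joint_pos": joint angles; "qd": joint speeds; "joint_efforts": joint torques, N m; "tool_pos": TCP position; "tcp_rot": TCP orientation; "ft_force": force on the tool from outside, world axes, zero at the start; "wrist_torque": the same for the moment, N m; "finger_gap": finger opening in mm; "grip_force": force on a finger pad.
Only numpy, scipy, OpenCV 4.12 (cv2) and the standard library are available. Lean on these libraries where they do the work, as an engineer would, in place of code of your own. Each camera call takes 0.05 s, during which the arm holds its last target. There are 200 camera calls.

## Task

The beaker on the cleaning fixture has polishing compound left inside. Press the red clamp handle down until it snaps over and holds the beaker's foot, then take the long green-bristled brush from its stand, scrub the inside of the beaker gently with at least three full strokes, each down to the floor and up until about half of the bristles show above the rim, and hang the brush back upright in its free slot. Leave the beaker clamped and standing in its place, and do not disturb the other things on the bench.

Things in the scene. Friction and masses are not known exactly. Their poses are not given: they have to be found in the camera images.
- fixture: fixed aluminium plate, x -68..68, y -105..130 mm, 12 mm thick, origin on the bench. The beaker stands between four short pins at its (0, 60) mm. At (0, -55) mm is a toggle clamp: its raised steel arm swings down as the handle is pressed and puts a rubber foot on the near edge of the beaker's foot. The red handle points along the plate's -y and up
- clamp_handle (a joint): angle of the clamp's red handle, rad: 0 = raised (41 deg above level, held by a spring), 0.70 = at its stop, 1 deg above level. Hinge along the fixture's x at its (0, -70, 46) mm; handle reaches 100 mm from it. Pressing down on its red grip takes about 7 N; let go before 0.60 it springs up, past that it snaps to 0.70 and stays
- beaker: loose open steel beaker, 110 mm high, outside diameter 60 mm, inside 54 mm, on a flat round foot 104 mm across and 6 mm thick. Origin under its centre, z up its axis; inner floor at z = 6 mm, rim at z = 110 mm. About 0.2 kg; the rubbing bristles can lift it if it is not clamped
- beaker_mouth (a point): centre of the beaker's mouth, at the height of the rim
- stand: fixed grey steel brush stand, origin on the bench. Base 115 x 200 mm; two posts at the back (+x); level shelf 4 mm thick, its top 135 mm above the bench. Two slots 16 mm wide are open to the shelf's front edge (stand's -x, 38 mm from the origin); a brush leaves and enters along the stand's x with its collar above the shelf
- slot_left (a point): where a brush axis hangs in the slot at the stand's +y side, at the height of the shelf's top; 34 mm from the front edge, 13 mm from the slot's closed end
- slot_right (a point): the same in the slot at the stand's -y side, 110 mm from slot_left
- brush: long brush, pale wooden handle, green bristles, hanging upright in one slot, 0.11 kg. Origin at its bottom tip, z up along it. Bristles z = 4 to 70 mm, 61 mm across, tapered ends, springy (give 6 mm). Wire stem 7 mm thick; collar 32 mm across, underside at z = 118 mm, rests on the shelf; round handle 20 to 24 mm thick, z = 128 to 228 mm; top at 236 mm
- narrow_brush: the other brush, in the other slot: same handle shape in blue plastic, thin black bristles 20 mm across. Leave it hanging
- red_bar: dark red bar of polishing compound, 36 x 120 x 30 mm, origin under its centre. Leave alone
- green_bar: dark green bar of polishing compound, 36 x 110 x 30 mm, origin under its centre. Leave alone
- jar: white jar with a blue lid, 62 mm across, 75 mm high. Leave alone
- tape: roll of cream tape lying flat, 100 mm across, 24 mm high. Leave alone
- bottle: clear bottle with a blue label, 64 mm across, 200 mm high. Leave alone
- caliper: steel caliper with a black slide lying flat, 230 mm long. Leave alone
- file: file with a yellow handle lying flat, 225 mm long. Leave alone
- handle_grip (a point): point inside the red grip (70 mm long, 18 wide, 14 thick), 75 mm from the handle's hinge and 25 mm from its free end; moves with the handle. z about 95 mm raised, 47 mm locked; the grip's top surface is 8 mm from it
Mind the look-alikes: they are no part of the job. There is more than one size of the beaker; the one meant has the size given above.

How it is judged (in metres and radians):
On the way, in this order (a step that is already met when the one before it is completed fails the run):
1. the clamp handle is locked down (past 0.65 rad) (value of joint clamp_handle above 0.65 rad), for 0.2 s.
2. first stroke down: the brush's tip is inside the beaker within 12 mm of its inner floor (horizontal distance between brush and beaker below 0.024 m and z of brush in the frame of beaker below 0.018 m), for 0.04 s.
3. first stroke up: the brush, still over the beaker, is raised until its tip is 54 mm or more above the inner floor (horizontal distance between brush and beaker below 0.024 m and z of brush in the frame of beaker above 0.06 m), for 0.04 s.
4. second stroke down: the brush's tip is inside the beaker within 12 mm of its inner floor (all of step 2), for 0.04 s.
5. second stroke up: the brush, still over the beaker, is raised until its tip is 54 mm or more above the inner floor (all of step 3), for 0.04 s.
6. third stroke down: the brush's tip is inside the beaker within 12 mm of its inner floor (all of step 4), for 0.04 s.
7. third stroke up: the brush, still over the beaker, is raised until its tip is 54 mm or more above the inner floor (all of step 5), for 0.04 s.
At the end, for the whole second after the job is handed in: The clamp handle is still locked (past 0.65 rad), the beaker stands upright (within 3 deg) within 8 mm of where it was, and the brush hangs at rest and upright (within 6 deg) by its collar on the shelf, its axis within 18 mm of a slot's hanging point and its collar within 4 mm of the shelf's top (value of joint clamp_handle above 0.65 rad and distance of beaker from where it was at the start of the episode below 0.008 m and angle between beaker's own z axis and vertical below 0.05 rad and ((z of brush in the frame of slot_left between -0.121 and -0.114 m and horizontal distance between brush and slot_left below 0.018 m) or (z of brush in the frame of slot_right between -0.121 and -0.114 m and horizontal distance between brush and slot_right below 0.018 m)) and angle between brush's own z axis and vertical below 0.1 rad and linear speed of each of brush, beaker below 0.02 m/s); the robot touches nothing.
It fails at once if the beaker is tipped by more than 8 deg or pulled more than 15 mm from its place (angle between beaker's own z axis and vertical above 0.14 rad or distance of beaker from where it was at the start of the episode above 0.015 m).
It fails at once if the brush is rammed against the beaker (more than 40 N) (contact force between brush and beaker above 40 N).
It fails at once if another thing on the bench is moved by more than 20 mm (distance of any of narrow_brush, red_bar, green_bar, jar, tape, bottle, caliper, file from where it was at the start of the episode above 0.02 m).
It also fails if it takes over 72 s, if anything falls off the work surface, if the arm or the gripper's body presses on something with over 40 N, if the wrist force passes 120 N, or if a joint passes its speed limit or range.

## Working session

There is one attempt and no reset: what is moved stays moved. The work goes in short steps, Python scripts to look and compute and a shell command to move; the robot and the scene stay as the last step left them, time stands still between calls to the robot, and variables do not carry over. Pictures are saved under pics/ and viewed, at most 10 in all, crops included, and the job is handed in when it is done.

```bash
mkdir -p pics; cat > h.py <<'E'
import numpy as np, cv2
from scipy.spatial.transform import Rotation as Ro
from bench import r
def cam(n):
    c=r.calibration(n); f=240/np.tan(np.radians(c["vfov"]/2))
    K=np.array([[f,0,c["cx"]],[0,f,c["cy"]],[0,0,1.]]); D=np.array(c["dist"],float)
    if "rvec" in c:
        R=cv2.Rodrigues(np.array(c["rvec"],float))[0]; t=np.array(c["tvec"],float).ravel()
        return K,D,R.T,-R.T@t
    s=r.sense(); T=np.array(c["tool_from_camera"]); R=Ro.from_euler('xyz',s["tcp_rot"],degrees=True).as_matrix()
    return K,D,R@T[:3,:3],R@T[:3,3]+np.array(s["tool_pos"])
def cloud(n,name=None):
    C=cam(n); p,d=r.snapshot(n)
    if name: cv2.imwrite('pics/'+name+'.png',p)
    K,D,R,o=C; v,u=np.mgrid[:480,:640]
    x=cv2.undistortPoints(np.stack([u,v],-1).reshape(-1,1,2).astype(float),K,D).reshape(480,640,2)
    P=np.dstack([x*d[...,None],d])@R.T+o
    P[d==0]=np.nan
    return p,P,C
E
python3 - <<'E'
from h import *
for n in("scene","top"):
    p,P,C=cloud(n,n); np.save(n+'.npy',P); print(n,C[3],np.isfinite(P[...,0]).mean())
print(r.sense())
E
```

```text
scene [1107.68148474 -196.92618811  817.21750337] 0.9959602864583333
top [ 391.19541052  -73.92601299 1505.07957522] 0.996220703125
{'time': 0.1, 'joint_pos': array([ 6.41483549e+01,  7.51009967e+00,  8.53247758e+01,  2.57833353e-03,
        8.72586952e+01, -4.89179294e+00]), 'qd': array([-0.01589961, -0.06817924, -0.06651257, -0.06447816,  0.05924426,
       -0.07362996]), 'joint_efforts': array([ 2.75129183e-03, -5.70949709e+01, -5.01944768e+01, -4.86500448e-05,
        8.09695252e-03,  1.37332032e-05]), 'tool_pos': array([214.36600127, 559.87669765, 229.23976799]), 'tcp_rot': array([-1.79906990e+02, -1.05449609e-02,  1.59040014e+02]), 'ft_force': array([-0.31875058, -0.2308374 ,  0.46729251]), 'wrist_torque': array([ 0.03529915,  0.02414502, -0.02343826]), 'grip_force': 0.0, 'finger_gap': 85.35323242077618}
```

View pics/scene.png

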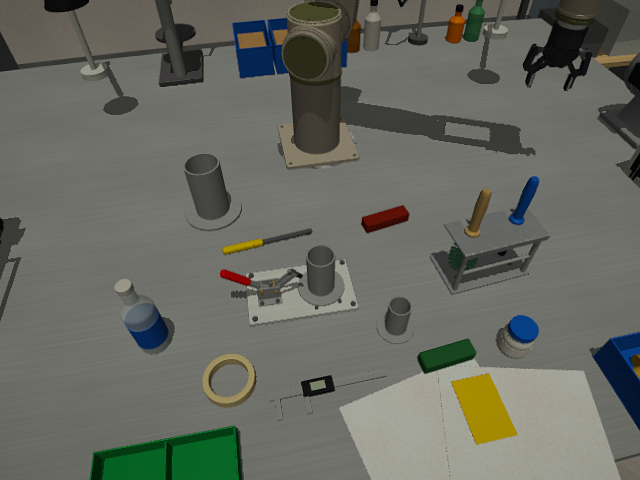

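View pics/top.png

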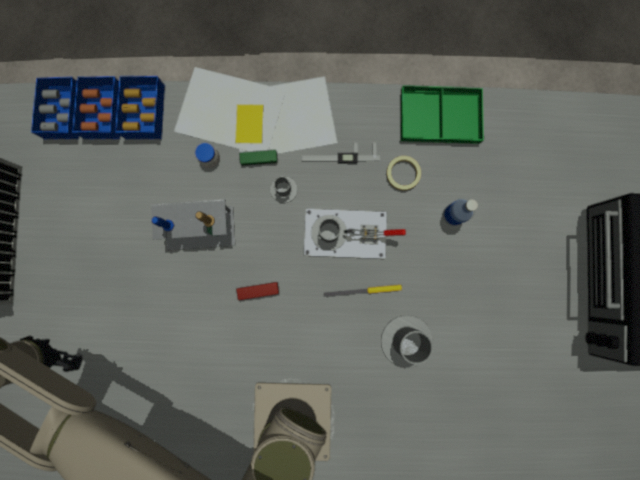

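Scene (640x480): the target beaker is at (320,270) on the fixture and (329,231) in top. The red handle is at (236,277) / (395,232). The wooden brush is at (479,212) / (205,216), with a blue one beside it. The look-alike beakers are a small one at (398,318) / (283,187) and a big one at (207,190) / (408,342). The one on the fixture between the pins is meant; I check its size below.

```bash
python3 - <<'E'
from h import *
top=np.load('top.npy'); sc=np.load('scene.npy')
it=cv2.imread('pics/top.png'); isc=cv2.imread('pics/scene.png')
def circ(P):
    A=np.c_[2*P[:,:2],np.ones(len(P))]; s=np.linalg.lstsq(A,(P[:,:2]**2).sum(1),rcond=None)[0]
    return s[:2],np.sqrt(s[2]+s[0]**2+s[1]**2)
def box(P,u0,u1,v0,v1): return P[v0:v1,u0:u1].reshape(-1,3)
def hsv(I,u0,u1,v0,v1): return cv2.cvtColor(I,cv2.COLOR_BGR2HSV)[v0:v1,u0:u1].reshape(-1,3).astype(int)
B={'top':(top,it,dict(fx=(298,395,202,265),red=(380,410,222,240),st=(145,240,192,250),br=(190,220,205,235),bl=(148,176,210,235),bk=(308,350,208,252))),
 'sc':(sc,isc,dict(fx=(240,365,255,330),red=(215,256,265,290),st=(425,555,205,295),br=(462,496,185,240),bl=(508,542,172,228),bk=(296,348,242,305)))}
for n,(P,I,b) in B.items():
    print(n)
    q=box(P,*b['fx']); m=abs(q[:,2]-12)<4; pl=q[m]; 
    (c,sz,a)=cv2.minAreaRect(pl[:,:2].astype(np.float32)); print(' plate rect',c,sz,a,'z',np.median(pl[:,2]))
    q=box(P,*b['bk']); m=(abs(q[:,2]-120)<6); 
    k=q[m]; print(' rim',m.sum(),circ(k),np.percentile(q[:,2],[95,99]), 'bbox',k[:,:2].min(0),k[:,:2].max(0))
    q=box(P,*b['red']); h=hsv(I,*b['red']); m=((h[:,0]<8)|(h[:,0]>172))&(h[:,1]>150)&(h[:,2]>80)&(q[:,2]>30); k=q[m]; 
    print(' red',m.sum(),k.mean(0),k.min(0),k.max(0),np.linalg.svd(k-k.mean(0),full_matrices=0)[2][0])
    q=box(P,*b['st']); m=abs(q[:,2]-135)<4; k=q[m]; print(' shelf',cv2.minAreaRect(k[:,:2].astype(np.float32)),np.median(k[:,2]))
    for w in('br','bl'):
        q=box(P,*b[w]); h=hsv(I,*b[w]); 
        mm=((h[:,0]>8)&(h[:,0]<28)&(h[:,1]>80)) if w=='br' else ((h[:,0]>100)&(h[:,0]<130)&(h[:,1]>120))
        for z0 in(150,170,190,210,230):
            k=q[mm&(abs(q[:,2]+0-z0)<10)]
            if len(k): print(' ',w,z0,len(k),k.mean(0).round(1),np.ptp(k[:,:2],axis=0).round(0))
        k=q[mm&(q[:,2]>140)]; print('  zmax',k[:,2].max())
def crop(I,u0,u1,v0,v1,s): return cv2.resize(I[v0:v1,u0:u1],None,fx=s,fy=s,interpolation=cv2.INTER_CUBIC)
a=crop(isc,210,370,235,335,4); b=crop(isc,425,555,170,295,2.3) if 0 else crop(it,140,420,160,265,2.28)
cv2.imwrite('pics/c1.png',np.vstack([a[:,:638],b[:190,:638]]) )
E
```

```text
top
 plate rect (543.4949951171875, -142.60385131835938) (161.9549560546875, 262.1750183105469) 0.3468274772167206 z 12.218780998090097
 rim 77 (array([541.22215055, -91.82081025]), np.float64(28.190519843014176)) [nan nan] bbox [ 513.10576166 -119.53468978] [570.17876735 -63.04803145]
 red 102 [ 538.22690744 -271.36537861   97.7613418 ] [ 531.53291921 -295.46739082   73.10085059] [ 545.45114693 -245.21797397  117.10933892] [-0.02358531 -0.76706159  0.6411398 ]
 shelf ((558.4694213867188, 285.10931396484375), (95.60990905761719, 202.54269409179688), 5.090493679046631) 134.66596173592302
  br 150 45 [550.5 223.4 145.1] [30. 22.]
  br 170 12 [552.1 221.1 170.2] [16. 11.]
  br 190 13 [551.2 221.6 189.5] [18. 10.]
  br 210 14 [550.9 219.8 211.4] [15.  9.]
  br 230 17 [550.8 220.7 230.4] [15.  9.]
  zmax 257.9707979545983
  bl 150 49 [537.9 332.2 146. ] [27. 24.]
  bl 170 18 [538.  331.1 170.6] [19. 12.]
  bl 190 16 [538.1 329.3 191. ] [16.  9.]
  bl 210 15 [537.8 329.3 212.7] [16.  7.]
  bl 230 22 [537.4 330.1 229.4] [16.  9.]
  zmax 257.52891806903244
sc
 plate rect (541.544677734375, -
[... 325 characters left out ...]
61557   65.34416965] [ 550.06558953 -244.23545452  117.748435  ] [-0.02821304 -0.7538243   0.65647007]
 shelf ((558.9791870117188, 283.6381530761719), (97.09661865234375, 204.435791015625), 4.924551486968994) 134.42571211572056
  br 150 119 [561.  223.2 146.5] [31. 31.]
  br 170 70 [561.3 222.7 169.6] [16. 17.]
  br 190 70 [562.5 222.8 189.5] [16. 17.]
  br 210 97 [561.9 222.1 209.9] [19. 19.]
  br 230 99 [561.8 223.  230.1] [18. 19.]
  zmax 254.4250239569442
  bl 150 119 [545.9 331.5 146.6] [33. 33.]
  bl 170 69 [546.8 331.8 170. ] [16. 14.]
  bl 190 75 [547.4 331.9 190.4] [15. 17.]
  bl 210 87 [547.2 331.4 210.4] [18. 20.]
  bl 230 97 [546.4 331.6 229.9] [19. 17.]
  zmax 254.29269766915206
```

View pics/c1.png

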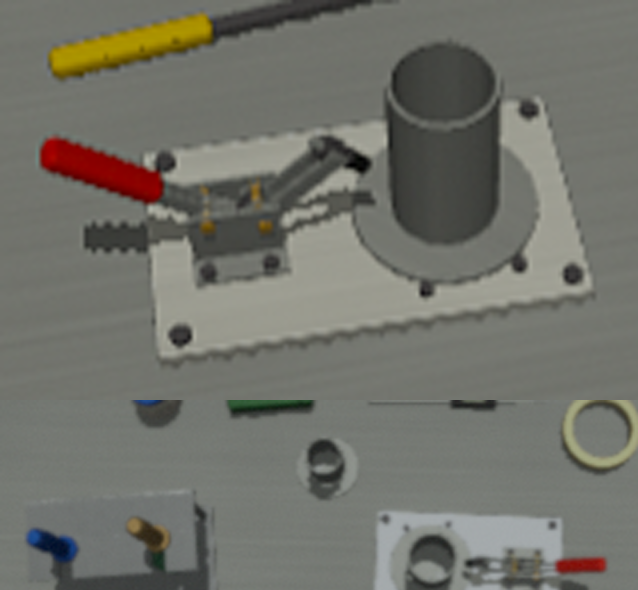

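The crop shows the clamp with its handle raised beside the fixture beaker, with its 60 mm rim. The plate measures 235x137 and the rim stands at z≈120, both as stated. The wooden brush is on the stand's -y side (slot_right) and the slots open to -x.
Estimates: beaker (542,-93), handle hinge (540,-224), grip at about (540,-281,95), brush about (556,226), stand yaw about 5-7°.

First move: turn to yaw 90, so tool x = world y, tool y = world x and tool z = down. Then go above the handle with the fingers shut.

```bash

python3 -m handwheel '[[0,0,0,0,0,6.9,0],[0,0,0,0,0,6.9,0],[0,0,0,0,0,6.9,0],[0,0,0,0,0,6.9,0],[0,0,0,0,0,6.9,0],[0,0,0,0,0,6.9,0],[0,0,0,0,0,6.9,0],[0,0,0,0,0,6.9,0]]' 40
python3 -m handwheel '[[0,0,0,0,0,6.9,0],[0,0,0,0,0,6.9,0],[-0.0385,0.0148,0,0,0,0,0],[-0.0385,0.0148,0,0,0,0,0],[-0.0385,0.0148,0,0,0,0,0],[-0.0385,0.0148,0,0,0,0,0],[-0.0385,0.0148,0,0,0,0,0],[-0.0385,0.0148,0,0,0,0,0]]'
python3 -c "
from bench import r;print(r.tip_reach)"
```

```text
time: 0.77
tool_pos: [214.4, 560.0, 229.6]
tcp_rot: [-180.0, 0.1, 103.5]
ft_force: [0.6, 0.2, 0.2]
finger_gap: 0.1
grip_force: 0.0
time: 1.43
tool_pos: [303.5, 327.5, 229.7]
tcp_rot: [-180.0, 0.0, 90.1]
ft_force: [1.5, 0.1, -0.1]
finger_gap: -0.2
grip_force: 0.0
19.0
```

```bash

python3 -m handwheel '[[-0.0385,0.0148,0,0,0,0,0],[-0.0385,0.0148,0,0,0,0,0],[-0.0385,0.0148,0,0,0,0,0],[-0.0385,0.0148,0,0,0,0,0],[-0.0385,0.0148,0,0,0,0,0],[-0.0385,0.0148,0,0,0,0,0],[-0.0385,0.0148,0,0,0,0,0],[-0.0385,0.0148,0,0,0,0,0]]'
python3 -m handwheel '[[-0.0385,0.0148,0,0,0,0,0],[-0.0385,0.0148,0,0,0,0,0],[-0.0385,0.0148,0,0,0,0,0],[-0.0385,0.0148,0,0,0,0,0],[-0.0385,0.0148,0,0,0,0,0],[-0.0385,0.0148,0,0,0,0,0],[-0.0385,0.0148,0,0,0,0,0],[-0.0385,0.0148,0,0,0,0,0]]'
python3 -m handwheel '[[0,0,0,0,0,0,0],[0,0,0,0,0,0,0]]'
python3 - <<'E'
from h import *
p,P,C=cloud('wrist','w1'); print(r.sense()['tool_pos'])
h=cv2.cvtColor(p,cv2.COLOR_BGR2HSV).astype(int)
m=((h[...,0]<8)|(h[...,0]>172))&(h[...,1]>150)&(P[...,2]>30); k=P[m]; print(m.sum(),k.mean(0),k.min(0),k.max(0))
E
```

```text
time: 2.1
tool_pos: [422.2, 19.4, 230.1]
tcp_rot: [180.0, -0.0, 90.0]
ft_force: [0.8, 0.3, 0.7]
finger_gap: -0.2
grip_force: 0.0
time: 2.77
tool_pos: [540.9, -288.4, 229.5]
tcp_rot: [-180.0, -0.0, 90.0]
ft_force: [1.4, 0.4, -0.7]
finger_gap: 0.3
grip_force: 0.0
time: 2.93
tool_pos: [540.2, -288.2, 227.7]
tcp_rot: [-179.8, -0.1, 89.9]
ft_force: [-0.2, 0.5, -0.6]
finger_gap: -0.3
grip_force: 0.0
[ 540.27612835 -286.81982849  228.68825251]
1669 [ 538.73059529 -271.94333824   96.94767592] [ 530.61807134 -299.36114524   71.782206  ] [ 546.67648138 -244.62442585  117.17637426]
```

View pics/w1.png

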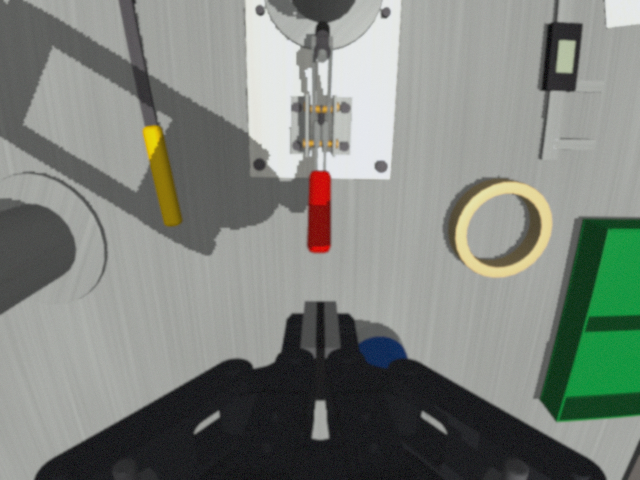

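The wrist view shows the red grip at (319,210) straight ahead of the shut fingers at (320,330). Just beyond them is the blue bottle label at (380,350), so I check the bottle clearance before going down.

```bash
python3 - <<'E'
from h import *
for n,b in(('top',(440,485,190,230)),('scene',(110,175,275,355))):
    P=np.load(n+'.npy')[b[2]:b[3],b[0]:b[1]].reshape(-1,3)
    for lo,hi in((40,130),(130,230)):
        k=P[(P[:,2]>lo)&(P[:,2]<hi)]; print(n,lo,len(k),np.percentile(k,[2,50,98],axis=0).round(0).tolist())
E
```

```text
top 40 271 [[570.0, -479.0, 43.0], [588.0, -432.0, 102.0], [632.0, -423.0, 130.0]]
top 130 369 [[578.0, -473.0, 131.0], [598.0, -447.0, 147.0], [627.0, -429.0, 203.0]]
scene 40 1090 [[595.0, -480.0, 42.0], [629.0, -443.0, 93.0], [636.0, -424.0, 129.0]]
scene 130 904 [[590.0, -477.0, 131.0], [613.0, -451.0, 152.0], [628.0, -431.0, 202.0]]
```

Bottle at about (603,-453), so it is clear. Pressing down.

```bash

python3 -m handwheel '[[0,-0.001,0.02,0,0,0,0],[0,0,0.02,0,0,0,0],[0,0,0.02,0,0,0,0],[0,0,0.02,0,0,0,0],[0,0,0.01,0,0,0,0],[0,0,0.01,0,0,0,0],[0,0,0.01,0,0,0,0],[0,0,0.01,0,0,0,0]]'
python3 -m handwheel '[[0,0,0.004,0,0,0,0],[0,0,0.004,0,0,0,0],[0,0,0.004,0,0,0,0],[0,0,0.004,0,0,0,0],[0,0,0.004,0,0,0,0],[0,0,0.004,0,0,0,0],[0,0,0.004,0,0,0,0],[0,0,0.003,0,0,0,0]]'
```

```text
time: 3.65
tool_pos: [540.8, -286.8, 111.3]
tcp_rot: [179.9, 0.1, 90.1]
ft_force: [0.5, 0.6, 4.9]
finger_gap: 0.0
grip_force: 1.5
time: 4.32
tool_pos: [540.4, -287.0, 79.7]
tcp_rot: [179.9, 0.1, 90.0]
ft_force: [-0.0, -0.5, 4.0]
finger_gap: -0.1
grip_force: 1.6
```

```bash
cat > red.py <<'E'
from h import *
p,P,C=cloud('scene')
h=cv2.cvtColor(p,cv2.COLOR_BGR2HSV).astype(int)
m=((h[...,0]<8)|(h[...,0]>172))&(h[...,1]>150)&(P[...,2]>20)&(P[...,1]<-225)&(P[...,1]>-340)&(abs(P[...,0]-540)<25); k=P[m]
print(m.sum(),k.mean(0),k.min(0),k.max(0))
E
python3 red.py
```

```text
206 [ 543.3095246  -281.78792612   73.45685545] [ 532.04781615 -317.31214036   54.34998709] [ 551.41493868 -251.62262828   89.47256477]
```

```bash

python3 -m handwheel '[[0,0,0.002,0,0,0,0],[0,0,0.002,0,0,0,0],[0,0,0.001,0,0,0,0],[0,0,0,0,0,0,0],[0,0,0,0,0,0,0]]'
python3 red.py
```

```text
time: 4.78
tool_pos: [539.6, -286.2, 73.9]
tcp_rot: [-180.0, -0.0, 90.0]
ft_force: [0.6, 0.3, 1.8]
finger_gap: -0.2
grip_force: 1.0
214 [ 543.18462553 -284.4006951    69.49339063] [ 531.72156298 -319.18449818   51.85445617] [ 550.6779096  -252.36483981   83.44980928]
```

```bash
python3 - <<'E'
from h import *
p,P,C=cloud('scene')
cv2.imwrite('pics/c2.png',cv2.resize(p[220:340,200:370],None,fx=4,fy=4,interpolation=cv2.INTER_CUBIC))
E
```

```text
(no output)
```

View pics/c2.png

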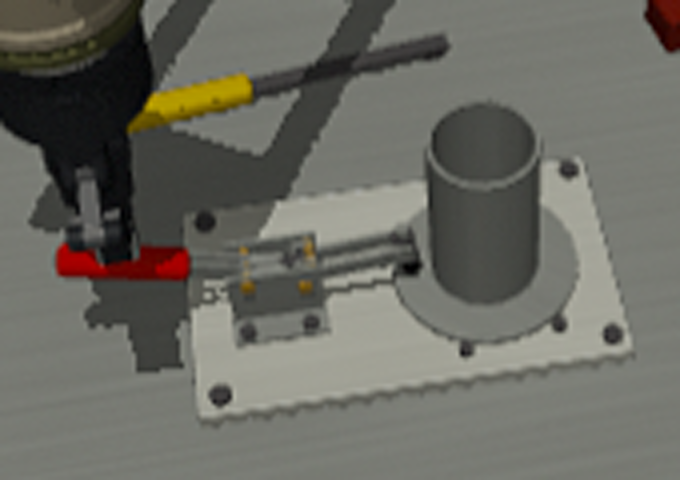

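The crop shows the handle about level, with the fingertip on it at (120,255) and the rubber foot on the beaker's foot at (410,265). I press 3 mm more, lift off and measure.

```bash

python3 -m handwheel '[[0,0,0.0015,0,0,0,0],[0,0,0.0015,0,0,0,0],[0,0,0,0,0,0,0]]'
python3 -m handwheel '[[0,0,-0.02,0,0,0,0],[0,0,-0.03,0,0,0,0],[0,0,-0.04,0,0,0,0],[0,0,-0.04,0,0,0,0],[0,0,-0.03,0,0,0,0]]'
python3 red.py
```

```text
time: 5.13
tool_pos: [539.6, -286.4, 70.7]
tcp_rot: [-180.0, -0.0, 90.0]
ft_force: [0.7, -0.9, 1.3]
finger_gap: -0.4
grip_force: 0.7
time: 5.55
tool_pos: [540.1, -286.5, 234.3]
tcp_rot: [179.9, 0.0, 90.0]
ft_force: [0.3, -0.6, 0.9]
finger_gap: 0.1
grip_force: 0.0
260 [ 542.55230358 -271.86902585   94.94807833] [ 532.48721116 -300.34403074   67.02571526] [ 548.70958693 -244.34018476  117.5168621 ]
```

The handle sprang back: it was still a few degrees short. I press again, deeper, watching the force.

```bash

python3 -m handwheel '[[0,0,0.03,0,0,0,0],[0,0,0.03,0,0,0,0],[0,0,0.03,0,0,0,0],[0,0,0.02,0,0,0,0],[0,0,0.01,0,0,0,0],[0,0,0.01,0,0,0,0],[0,0,0.01,0,0,0,0],[0,0,0.01,0,0,0,0]]'
python3 -m handwheel '[[0,0,0.004,0,0,0,0],[0,0,0.004,0,0,0,0],[0,0,0.004,0,0,0,0],[0,0,0.002,0,0,0,0],[0,0,0,0,0,0,0]]'; python3 red.py
python3 -m handwheel '[[0,0,0.0015,0,0,0,0],[0,0,0.0015,0,0,0,0],[0,0,0,0,0,0,0]]'; python3 red.py
```

```text
time: 6.27
tool_pos: [541.2, -287.5, 82.7]
tcp_rot: [179.8, 0.1, 90.0]
ft_force: [0.1, -1.0, 4.8]
finger_gap: -0.6
grip_force: 2.0
time: 6.68
tool_pos: [539.6, -286.2, 66.8]
tcp_rot: [-180.0, -0.0, 90.0]
ft_force: [0.5, -0.9, 0.0]
finger_gap: -0.0
grip_force: 0.3
209 [ 543.14258953 -286.68883591   64.16123545] [ 531.00082775 -321.27218255   51.18211307] [ 549.91177621 -254.22565232   76.24298713]
time: 6.98
tool_pos: [539.6, -286.3, 63.9]
tcp_rot: [-180.0, -0.0, 90.0]
ft_force: [-0.3, -0.5, 0.9]
finger_gap: 0.1
grip_force: 0.1
209 [ 543.10245102 -286.96801838   61.70038217] [ 531.24934165 -321.49943821   48.6627389 ] [ 551.10457532 -254.5350222    73.90252515]
```

```bash

python3 -m handwheel '[[0,0,0.0015,0,0,0,0],[0,0,0.0015,0,0,0,0],[0,0,0.001,0,0,0,0],[0,0,0,0,0,0,0]]'; python3 red.py
python3 -m handwheel '[[0,0,0.001,0,0,0,0],[0,0,0.001,0,0,0,0],[0,0,0.001,0,0,0,0],[0,0,0,0,0,0,0]]'; python3 red.py
```

```text
time: 7.37
tool_pos: [539.5, -286.2, 59.7]
tcp_rot: [-180.0, -0.0, 90.0]
ft_force: [0.1, 0.4, 0.5]
finger_gap: -0.2
grip_force: 0.0
233 [ 542.46549803 -289.34962438   53.24580921] [ 529.20341173 -323.40015144   43.30702703] [ 551.01138086 -255.30848447   69.81764925]
time: 7.75
tool_pos: [539.7, -286.4, 56.9]
tcp_rot: [-180.0, -0.0, 90.0]
ft_force: [0.3, -0.9, -0.2]
finger_gap: -0.1
grip_force: 0.0
215 [ 542.71019986 -288.93030921   52.97235769] [ 532.21796612 -322.97332593   41.09936131] [ 551.0604886  -255.38877467   67.01068611]
```

```bash

python3 -m handwheel '[[0,0,-0.01,0,0,0,0],[0,0,-0.03,0,0,0,0],[0,0,-0.038,0,0,0,0],[0,0,-0.04,0,0,0,0],[0,0,-0.04,0,0,0,0],[0,0,-0.04,0,0,0,0],[0,0,-0.04,0,0,0,0],[0,0,-0.035,0,0,0,0]]'; python3 red.py
python3 -m handwheel '[[0.038,0.001,0,0,0,0,0.05],[0.038,0.001,0,0,0,0,0.05],[0.038,0.001,0,0,0,0,0.05],[0.038,0.001,0,0,0,0,0.05],[0.038,0.001,0,0,0,0,0.05],[0.038,0.001,0,0,0,0,0.05],[0.038,0.001,0,0,0,0,0.05],[0.038,0.001,0,0,0,0,0.05]]'
python3 -m handwheel '[[0.038,0.001,0,0,0,0,0.05],[0.038,0.001,0,0,0,0,0.05],[0.036,0.001,0,0,0,0,0.05],[0,0,0,0,0,0,0.05],[0,0,0,0,0,0,0.05]]'
cat > br.py <<'E'
from h import *
import sys
p,P,C=cloud('wrist',sys.argv[1])
print(r.sense()['tool_pos'],r.sense()['tcp_rot'],C[3])
h=cv2.cvtColor(p,cv2.COLOR_BGR2HSV).astype(int)
mw=(h[...,0]>8)&(h[...,0]<28)&(h[...,1]>80); mb=(h[...,0]>100)&(h[...,0]<130)&(h[...,1]>120)
for n,m in(('wood',mw),('blue',mb)):
    for lo,hi in((138,160),(160,190),(190,215),(215,240),(240,250),(250,262)):
        q=m&(P[...,2]>lo)&(P[...,2]<hi)&(P[...,1]>150)&(P[...,1]<400); k=P[q]
        if len(k)>5: print(n,lo,len(k),k.mean(0).round(1),k.min(0).round(0),k.max(0).round(0))
q=(abs(P[...,2]-135)<3)&(P[...,1]>150); k=P[q]; print('shelf',cv2.minAreaRect(k[:,:2].astype(np.float32)),np.median(k[:,2]),k.min(0),k.max(0))
E
python3 br.py w2
```

```text
time: 8.47
tool_pos: [539.7, -286.4, 334.6]
tcp_rot: [179.9, 0.1, 90.0]
ft_force: [0.3, -0.6, 0.5]
finger_gap: -0.0
grip_force: 0.0
256 [ 541.71360066 -288.83057694   53.56495485] [ 531.55412193 -323.23745307   41.38910804] [ 548.78666511 -255.3246841    59.48801508]
time: 9.18
tool_pos: [547.2, 19.4, 331.1]
tcp_rot: [179.9, 0.0, 90.0]
ft_force: [0.9, 0.2, 1.1]
finger_gap: 50.5
grip_force: 0.0
time: 9.6
tool_pos: [550.1, 131.6, 330.6]
tcp_rot: [180.0, -0.0, 90.3]
ft_force: [0.5, -0.7, -0.3]
finger_gap: 50.0
grip_force: 0.0
[550.30049112 130.10644921 330.60935193] [1.79976130e+02 2.43254616e-02 9.01502823e+01] [549.79193243 212.60341453 474.46540172]
wood 138 234 [551.7 219.4 142.3] [540. 213. 139.] [569. 235. 146.]
wood 190 9 [551.3 219.8 213.3] [544. 217. 212.] [564. 225. 215.]
wood 215 96 [552.6 219.7 228.6] [544. 217. 216.] [565. 230. 240.]
wood 240 308 [554.5 225.8 247.5] [545. 218. 240.] [565. 237. 250.]
wood 250 668 [555.3 227.9 252.7] [547. 220. 250.] [563. 236. 255.]
shelf ((561.4501342773438, 248.18991088867188), (94.96121215820312, 129.83448791503906), 5.017886638641357) 135.10893466746634 [508.51735483 180.11787571 132.09943112] [613.92595401 309.83562585 137.96616045]
```

View pics/w2.png

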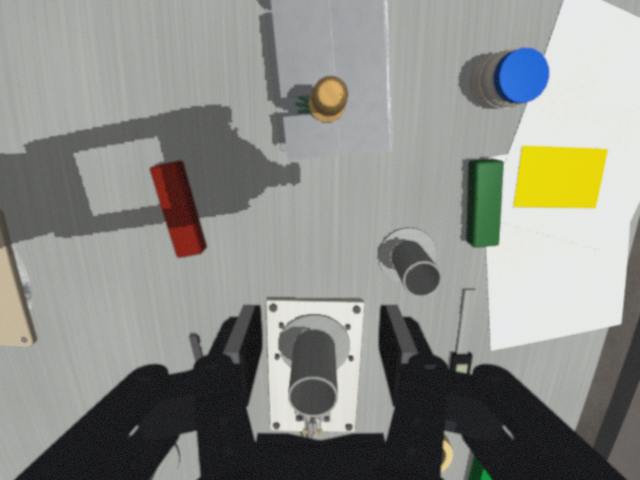

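The clamp is locked: the red grip is level, top z≤59. The wrist view shows the wooden brush top at (330,93), giving axis (555.3,228) and top z 253 (expected 253). The shelf is at z 135 with yaw 5° and the slot is open to the left (-x). The narrow brush is out of view beyond the top edge. Now the grasp.

```bash

python3 -m handwheel '[[0.035,0.002,0,0,0,0,0.05],[0.035,0.002,0,0,0,0,0.05],[0.027,0.001,0,0,0,0,0.05],[0,0,0,0,0,0,0.05],[0,0,0,0,0,0,0.05]]'
python3 -m handwheel '[[0,0,0.02,0,0,0,0.05],[0,0,0.02,0,0,0,0.05],[0,0,0.02,0,0,0,0.05],[0,0,0.02,0,0,0,0.05],[0,0,0.02,0,0,0,0.05],[0,0,0.012,0,0,0,0.05],[0,0,0,0,0,0,0.05],[0,0,0,0,0,0,0.05]]'
```

```text
time: 10.07
tool_pos: [555.6, 226.2, 330.2]
tcp_rot: [-180.0, 0.0, 90.1]
ft_force: [-0.0, -1.2, -0.3]
finger_gap: 50.1
grip_force: 0.0
time: 10.73
tool_pos: [555.4, 225.2, 218.2]
tcp_rot: [-179.9, 0.0, 90.0]
ft_force: [0.1, 0.1, 0.1]
finger_gap: 49.8
grip_force: 0.0
```

```bash

python3 -m handwheel '[[0.0025,0,0,0,0,0,0.05],[0,0,0,0,0,0,0.018],[0,0,0,0,0,0,0.018],[0,0,0,0,0,0,0.015],[0,0,0,0,0,0,0.015],[0,0,0,0,0,0,0.015],[0,0,0,0,0,0,0.015]]' 70
python3 -m handwheel '[[0,0,-0.002,0,0,0,0.015],[0,0,-0.004,0,0,0,0.015],[0,0,0,0,0,0,0.015]]'
python3 br.py w3
```

```text
time: 11.32
tool_pos: [556.2, 229.5, 220.0]
tcp_rot: [179.8, -0.0, 90.1]
ft_force: [-1.0, -0.8, 5.6]
finger_gap: 19.7
grip_force: 69.2
time: 11.57
tool_pos: [555.6, 229.2, 225.0]
tcp_rot: [180.0, -0.0, 90.1]
ft_force: [0.3, 0.3, -0.3]
finger_gap: 20.0
grip_force: 68.5
[555.59445004 229.16057727 224.61428214] [ 1.79969953e+02 -7.95899439e-03  9.00470603e+01] [555.57477309 310.21809559 368.84068443]
wood 138 970 [554.9 235.  148.7] [540. 219. 141.] [570. 244. 160.]
wood 160 564 [555.1 236.3 175.7] [545. 229. 160.] [565. 239. 190.]
wood 190 660 [555.3 237.4 203.6] [546. 233. 190.] [565. 240. 215.]
wood 215 1372 [555.4 237.2 228.6] [545. 232. 215.] [565. 240. 240.]
wood 240 768 [555.5 236.2 245.1] [546. 221. 240.] [565. 239. 250.]
wood 250 2126 [555.5 231.4 255.7] [545. 221. 250.] [565. 240. 260.]
blue 138 858 [544.5 330.7 143.9] [526. 322. 140.] [556. 348. 159.]
blue 160 141 [545.6 329.7 173.7] [535. 327. 160.] [552. 336. 190.]
blue 190 214 [546.  328.7 205.5] [536. 326. 190.] [553. 336. 215.]
blue 215 789 [545.3 329.4 228.4] [534. 326. 215.] [553. 339. 240.]
blue 240 1218 [543.8 332.5 246.8] [531. 235. 240.] [576. 345. 250.]
blue 250 2562 [541.4 336.7 252.7] [533. 235. 250.] [574. 344. 255.]
shelf ((558.5465087890625, 282.46392822265625), (95.13581848144531, 198.883056640625), 5.042534351348877) 135.1474780491713 [502.72303641 181.44453654 132.00344424] [614.07605216 377.57861195 137.96206632]
```

Gripped: gap 20 mm and the top rose with the tool, so the brush tip is 202 mm below the TCP. I slide it out along the slot, lift it, and meanwhile cross-check the beaker centre.

```bash

python3 -m handwheel '[[-0.001,-0.01,0,0,0,0,0.015],[-0.001,-0.015,0,0,0,0,0.015],[-0.002,-0.018,0,0,0,0,0.015],[-0.002,-0.02,0,0,0,0,0.015],[-0.002,-0.022,0,0,0,0,0.015],[0,0,-0.03,0,0,0,0.015],[0,0,-0.038,0,0,0,0.015],[0,0,-0.038,0,0,0,0.015]]'
python3 -m handwheel '[[0,0,-0.034,0,0,0,0.015],[0,0,0,0,0,0,0.015]]'
python3 - <<'E'
from h import *
def rimfit(P,c):
    best=None
    q=P[(abs(P[...,2]-121)<5)&(np.hypot(P[...,0]-c[0],P[...,1]-c[1])<40)]
    from scipy.optimize import least_squares
    s=least_squares(lambda a:np.hypot(q[:,0]-a[0],q[:,1]-a[1])-a[2],[*c,29],loss='soft_l1'); return s.x,len(q)
for n in('top','scene'):
    p,Q,C=cloud(n); P=np.load(n+'.npy'); print(n,'rim before',rimfit(P,(542,-93)),'now',rimfit(Q,(542,-93)))
    q=P[(P[...,2]>250)&(P[...,2]<258)&(abs(P[...,0]-555)<25)&(abs(P[...,1]-228)<25)]; print(' brush top',q.mean(0),q.min(0),q.max(0))
E
```

```text
time: 12.28
tool_pos: [468.7, 220.6, 329.6]
tcp_rot: [-179.8, 0.1, 90.1]
ft_force: [1.3, 0.9, -0.5]
finger_gap: 19.5
grip_force: 68.7
time: 12.45
tool_pos: [472.4, 221.8, 372.9]
tcp_rot: [179.3, -0.2, 90.1]
ft_force: [0.5, 0.6, 0.2]
finger_gap: 20.1
grip_force: 68.7
top rim before (array([541.35560108, -91.81920396,  28.23017693]), 70) now (array([541.36429372, -91.79615633,  28.31614703]), 72)
 brush top [554.32859848 228.69283726 253.26843339] [546.32517075 222.04089268 250.15715067] [561.6602345  237.58668374 257.97079795]
scene rim before (array([543.72627664, -94.29810311,  28.26999698]), 181) now (array([543.67296799, -94.39929206,  28.24800931]), 183)
 brush top [556.6582151  227.25560338 252.19336771] [547.96627996 220.90155091 250.00678101] [564.04133956 234.95022453 254.42502396]
```

```bash

python3 -m handwheel '[[-0.025,0.006,0,0,0,0,0.015],[-0.038,0.009,0,0,0,0,0.015],[-0.04,0.009,0,0,0,0,0.015],[-0.04,0.009,0,0,0,0,0.015],[-0.04,0.009,0,0,0,0,0.015],[-0.04,0.009,0,0,0,0,0.015],[-0.04,0.009,0,0,0,0,0.015],[-0.03,0.007,0,0,0,0,0.015]]'
python3 -m handwheel '[[-0.015,0.003,0,0,0,0,0.015],[-0.007,0,0,0,0,0,0.015],[0,0,0,0,0,0,0.015],[0,0,0,0,0,0,0.015],[0,0,0,0,0,0,0.015]]'
python3 - <<'E'
from h import *
print(r.sense()['tool_pos'],r.sense()['tcp_rot'])
p,Q,C=cloud('scene')
h=cv2.cvtColor(p,cv2.COLOR_BGR2HSV).astype(int)
g=(h[...,0]>40)&(h[...,0]<95)&(h[...,1]>60)
q=Q[g&(Q[...,2]>140)&(abs(Q[...,0]-542)<60)&(abs(Q[...,1]+93)<60)]; print(len(q),q.min(0),q.max(0),q.mean(0))
w=(h[...,0]>8)&(h[...,0]<28)&(h[...,1]>80)
for z in(300,320,335):
    q=Q[w&(abs(Q[...,2]-z)<8)&(abs(Q[...,0]-542)<60)&(abs(Q[...,1]+93)<60)]
    if len(q):print(z,len(q),q.mean(0),np.ptp(q,axis=0))
cv2.imwrite('pics/s2.png',cv2.resize(p[140:340,220:440],None,fx=2.7,fy=2.7,interpolation=cv2.INTER_CUBIC))
E
```

```text
time: 13.22
tool_pos: [537.0, -75.0, 361.4]
tcp_rot: [-179.8, -0.0, 90.0]
ft_force: [0.9, 0.1, -0.7]
finger_gap: 19.8
grip_force: 68.7
time: 13.63
tool_pos: [540.4, -92.6, 363.7]
tcp_rot: [-180.0, -0.0, 90.1]
ft_force: [-1.0, 0.5, -0.9]
finger_gap: 19.9
grip_force: 68.7
[540.42978444 -92.57773325 363.66958788] [-1.79955468e+02 -4.20195419e-02  9.01139190e+01]
885 [ 510.54830221 -130.48000892  166.85765967] [599.5674436  -58.73872147 623.88845407] [551.48156656 -96.13510706 237.98971485]
300 73 [548.082764   -95.34794225 300.06621243] [ 9.58626768 17.14254907 15.71089903]
320 78 [548.00092527 -95.16123012 320.32180842] [13.4321842  20.00663357 14.98160625]
335 88 [548.76477598 -95.22996863 334.83976911] [11.87242074 20.54220365 15.95224826]
```

View pics/s2.png

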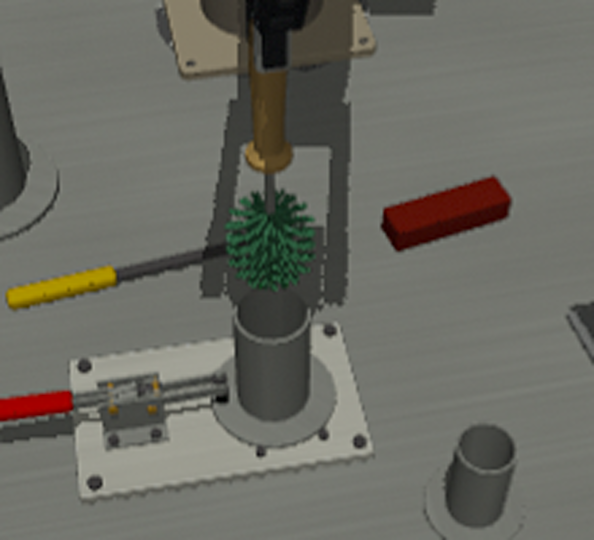

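The brush hangs upright over the beaker: bristles at (270,240), mouth at (270,310) in the crop. I shift +2 mm in x and lower gently.

```bash

python3 -m handwheel '[[0,0.002,0.01,0,0,0,0.015],[0,0,0.012,0,0,0,0.015],[0,0,0.012,0,0,0,0.015],[0,0,0.006,0,0,0,0.015],[0,0,0.005,0,0,0,0.015],[0,0,0.005,0,0,0,0.015],[0,0,0.005,0,0,0,0.015],[0,0,0.005,0,0,0,0.015]]'
python3 -m handwheel '[[0,0,0.006,0,0,0,0.015],[0,0,0.006,0,0,0,0.015],[0,0,0.006,0,0,0,0.015],[0,0,0.006,0,0,0,0.015]]'
```

```text
time: 14.35
tool_pos: [543.2, -94.1, 305.0]
tcp_rot: [179.9, 0.0, 90.0]
ft_force: [0.2, -1.0, 0.1]
finger_gap: 20.1
grip_force: 68.9
time: 14.68
tool_pos: [542.8, -94.0, 279.8]
tcp_rot: [180.0, 0.0, 90.0]
ft_force: [0.9, 0.7, 1.8]
finger_gap: 19.8
grip_force: 69.1
```

```bash

python3 -m handwheel '[[0,0,0.006,0,0,0,0.015],[0,0,0.006,0,0,0,0.015],[0,0,0.006,0,0,0,0.015],[0,0,0.006,0,0,0,0.015],[0,0,0.006,0,0,0,0.015],[0,0,0.006,0,0,0,0.015]]'
python3 -m handwheel '[[0,0,0.006,0,0,0,0.015],[0,0,0.005,0,0,0,0.015],[0,0,0.004,0,0,0,0.015],[0,0,0.003,0,0,0,0.015],[0,0,0,0,0,0,0.015],[0,0,0,0,0,0,0.015]]'
```

```text
time: 15.18
tool_pos: [542.7, -93.9, 243.6]
tcp_rot: [180.0, -0.0, 90.0]
ft_force: [-0.5, -0.1, 2.4]
finger_gap: 20.1
grip_force: 69.0
time: 15.68
tool_pos: [542.2, -93.8, 225.4]
tcp_rot: [-179.9, -0.0, 90.0]
ft_force: [-0.3, -0.9, -4.3]
finger_gap: 20.0
grip_force: 68.4
```

```bash
cat > tp.py <<'E'
from h import *
p,P,C=cloud('wrist'); s=r.sense()['tool_pos']
h=cv2.cvtColor(p,cv2.COLOR_BGR2HSV).astype(int)
m=(h[...,0]>8)&(h[...,0]<28)&(h[...,1]>80)&(np.hypot(P[...,0]-s[0],P[...,1]-s[1])<35)
k=P[m]; a=k[(k[:,2]>s[2]+10)]; print('tcp',s,'top z',np.percentile(a[:,2],[50,90,98]).round(1)-s[2],'collar',np.percentile(k[:,2],[0.5,1,2]).round(1)-s[2])
for lo,hi in((-50,-30),(-30,-5),(0,20),(20,35)):
    b=k[(k[:,2]-s[2]>lo)&(k[:,2]-s[2]<hi)]; print(lo,len(b),b.mean(0).round(1) if len(b) else '')
E
python3 tp.py
python3 -m handwheel '[[0,0,-0.004,0,0,0,0.015],[0,0,-0.008,0,0,0,0.015],[0,0,-0.01,0,0,0,0.015],[0,0,-0.01,0,0,0,0.015],[0,0,-0.01,0,0,0,0.015],[0,0,-0.01,0,0,0,0.015],[0,0,-0.006,0,0,0,0.015],[0,0,0,0,0,0,0.015]]'
python3 tp.py
```

```text
tcp [542.19926442 -93.87671963 225.49592486] top z [28.30407514 33.20407514 33.70407514] collar [-82.89592486 -81.19592486 -79.49592486]
-50 403 [541.7 -86.3 185.7]
-30 774 [541.8 -85.5 209.6]
0 1287 [542.1 -86.2 236.1]
20 2530 [542.1 -91.  254.8]
time: 16.4
tool_pos: [543.6, -94.2, 286.9]
tcp_rot: [179.8, 0.1, 90.0]
ft_force: [0.3, 1.0, -0.4]
finger_gap: 19.9
grip_force: 69.2
tcp [543.42731303 -94.09543753 286.01000929] top z [28.98999071 34.18999071 34.88999071] collar [-80.81000929 -79.21000929 -78.01000929]
-50 419 [542.8 -86.6 246.2]
-30 746 [543.1 -85.7 269.7]
0 1278 [543.4 -86.5 296.6]
20 2583 [543.4 -91.1 316. ]
```

No slip. Second and third strokes.

```bash

python3 -m handwheel '[[0,0,0.006,0,0,0,0.015],[0,0,0.009,0,0,0,0.015],[0,0,0.01,0,0,0,0.015],[0,0,0.01,0,0,0,0.015],[0,0,0.01,0,0,0,0.015],[0,0,0.008,0,0,0,0.015],[0,0,0.006,0,0,0,0.015],[0,0,0,0,0,0,0.015]]'
python3 -m handwheel '[[0,0,0,0,0,0,0.015],[0,0,0,0,0,0,0.015]]'
python3 tp.py
python3 -m handwheel '[[0,0,-0.004,0,0,0,0.015],[0,0,-0.009,0,0,0,0.015],[0,0,-0.01,0,0,0,0.015],[0,0,-0.01,0,0,0,0.015],[0,0,-0.01,0,0,0,0.015],[0,0,-0.01,0,0,0,0.015],[0,0,-0.006,0,0,0,0.015],[0,0,0,0,0,0,0.015]]'
python3 -m handwheel '[[0,0,0,0,0,0,0.015],[0,0,0,0,0,0,0.015]]'
python3 tp.py
```

```text
time: 17.12
tool_pos: [541.7, -93.7, 222.8]
tcp_rot: [-179.8, -0.0, 90.0]
ft_force: [-0.5, -0.2, -4.2]
finger_gap: 19.9
grip_force: 68.6
time: 17.28
tool_pos: [542.2, -93.8, 224.6]
tcp_rot: [-179.9, -0.0, 90.0]
ft_force: [1.2, 0.8, -4.7]
finger_gap: 19.7
grip_force: 68.6
tcp [542.32269183 -93.89495974 224.86978352] top z [28.13021648 33.03021648 33.53021648] collar [-84.06978352 -81.56978352 -79.66978352]
-50 414 [541.6 -86.3 184.9]
-30 772 [541.8 -85.4 208.8]
0 1302 [542.1 -86.3 235.4]
20 2520 [542.1 -91.1 254.1]
time: 18.0
tool_pos: [543.6, -94.2, 286.9]
tcp_rot: [179.8, 0.1, 90.0]
ft_force: [-0.3, 1.0, 1.2]
finger_gap: 19.7
grip_force: 69.3
time: 18.17
tool_pos: [543.0, -94.0, 284.7]
tcp_rot: [179.9, 0.0, 90.0]
ft_force: [0.9, 0.4, 1.6]
finger_gap: 19.9
grip_force: 69.2
tcp [542.94260682 -93.95000856 284.43996395] top z [28.46003605 33.56003605 34.26003605] collar [-81.33996395 -79.93996395 -78.53996395]
-50 414 [542.6 -86.6 244.7]
-30 751 [542.6 -85.6 268.2]
0 1282 [542.9 -86.3 295. ]
20 2563 [542.9 -91.1 314. ]
```

```bash

python3 -m handwheel '[[0,0,0.006,0,0,0,0.015],[0,0,0.009,0,0,0,0.015],[0,0,0.01,0,0,0,0.015],[0,0,0.01,0,0,0,0.015],[0,0,0.01,0,0,0,0.015],[0,0,0.008,0,0,0,0.015],[0,0,0.007,0,0,0,0.015],[0,0,0,0,0,0,0.015]]'
python3 -m handwheel '[[0,0,0,0,0,0,0.015],[0,0,-0.004,0,0,0,0.015],[0,0,-0.009,0,0,0,0.015],[0,0,-0.01,0,0,0,0.015],[0,0,-0.01,0,0,0,0.015],[0,0,-0.01,0,0,0,0.015],[0,0,-0.01,0,0,0,0.015],[0,0,-0.007,0,0,0,0.015]]'
python3 -m handwheel '[[0,0,0,0,0,0,0.015],[0,0,0,0,0,0,0.015]]'
python3 -m handwheel '[[0,0,0.006,0,0,0,0.015],[0,0,0.009,0,0,0,0.015],[0,0,0.01,0,0,0,0.015],[0,0,0.01,0,0,0,0.015],[0,0,0.01,0,0,0,0.015],[0,0,0.008,0,0,0,0.015],[0,0,0.007,0,0,0,0.015],[0,0,0.001,0,0,0,0.015]]'
python3 -m handwheel '[[0,0,0,0,0,0,0.015],[0,0,-0.004,0,0,0,0.015],[0,0,-0.009,0,0,0,0.015],[0,0,-0.01,0,0,0,0.015],[0,0,-0.01,0,0,0,0.015],[0,0,-0.01,0,0,0,0.015],[0,0,-0.01,0,0,0,0.015],[0,0,-0.008,0,0,0,0.015]]'
python3 -m handwheel '[[0,0,0,0,0,0,0.015],[0,0,0,0,0,0,0.015]]'
python3 tp.py; python3 red.py
```

```text
time: 18.88
tool_pos: [541.6, -93.7, 221.6]
tcp_rot: [-179.8, -0.1, 90.0]
ft_force: [0.1, -0.8, -3.4]
finger_gap: 19.8
grip_force: 68.7
time: 19.55
tool_pos: [543.2, -94.1, 286.5]
tcp_rot: [179.9, 0.0, 90.0]
ft_force: [-0.1, -1.2, -3.0]
finger_gap: 20.1
grip_force: 68.6
time: 19.72
tool_pos: [543.4, -94.0, 285.7]
tcp_rot: [179.8, 0.0, 90.0]
ft_force: [0.4, 0.3, 0.7]
finger_gap: 19.7
grip_force: 69.3
time: 20.38
tool_pos: [541.9, -93.7, 221.0]
tcp_rot: [-179.9, -0.0, 90.0]
ft_force: [0.9, -0.8, -1.8]
finger_gap: 19.7
grip_force: 68.7
time: 21.05
tool_pos: [543.0, -94.1, 286.2]
tcp_rot: [179.9, 0.0, 90.0]
ft_force: [-1.1, -0.5, -3.3]
finger_gap: 19.5
grip_force: 68.7
time: 21.22
tool_pos: [543.2, -94.1, 285.6]
tcp_rot: [179.9, 0.0, 90.0]
ft_force: [-1.3, 0.2, 2.6]
finger_gap: 19.7
grip_force: 69.4
tcp [543.03675694 -93.97452998 284.96079809] top z [28.83920191 34.03920191 34.63920191] collar [-80.96079809 -79.36079809 -78.06079809]
-50 419 [542.6 -86.5 245.2]
-30 760 [542.6 -85.6 268.9]
0 1286 [543.  -86.4 295.6]
20 2586 [543.1 -91.1 314.9]
251 [ 541.90450462 -289.35547353   53.60706545] [ 531.62781044 -323.06924636   42.80394041] [ 548.44485803 -255.42185146   60.18081653]
```

Four strokes made and the clamp is still locked. I draw the brush out and go back in front of the slot.

```bash

python3 -m handwheel '[[0,0,-0.006,0,0,0,0.015],[0,0,-0.008,0,0,0,0.015],[0,0,-0.01,0,0,0,0.015],[0,0,-0.012,0,0,0,0.015],[0,0,-0.015,0,0,0,0.015],[0,0,-0.015,0,0,0,0.015],[0,0,-0.014,0,0,0,0.015],[0,0,0,0,0,0,0.015]]'
python3 -m handwheel '[[0.025,-0.006,0,0,0,0,0.015],[0.038,-0.009,0,0,0,0,0.015],[0.04,-0.009,0,0,0,0,0.015],[0.04,-0.009,0,0,0,0,0.015],[0.04,-0.009,0,0,0,0,0.015],[0.04,-0.009,0,0,0,0,0.015],[0.04,-0.009,0,0,0,0,0.015],[0.03,-0.008,0,0,0,0,0.015]]'
python3 -m handwheel '[[0.015,-0.003,0,0,0,0,0.015],[0.007,-0.002,0,0,0,0,0.015],[0,0,0,0,0,0,0.015],[0,0,0,0,0,0,0.015],[0,0,0,0,0,0,0.015]]'
python3 tp.py
```

```text
time: 21.98
tool_pos: [544.0, -94.3, 369.5]
tcp_rot: [179.6, 0.1, 90.0]
ft_force: [1.1, -0.4, 0.2]
finger_gap: 19.7
grip_force: 69.0
time: 22.65
tool_pos: [473.4, 201.8, 364.5]
tcp_rot: [180.0, -0.1, 90.1]
ft_force: [0.5, -0.4, -1.5]
finger_gap: 19.7
grip_force: 68.9
time: 23.07
tool_pos: [469.9, 219.8, 364.2]
tcp_rot: [180.0, 0.0, 90.0]
ft_force: [-0.2, -0.1, -1.3]
finger_gap: 20.2
grip_force: 69.0
tcp [469.92491508 219.71210891 364.18452781] top z [28.41547219 33.31547219 34.01547219] collar [-81.68452781 -80.18452781 -78.88452781]
-50 411 [469.4 227.2 324.3]
-30 769 [469.5 228.1 348.2]
0 1270 [469.8 227.5 374.8]
20 2545 [469.9 222.8 393.6]
```

```bash

python3 -m handwheel '[[0.002,0,0.015,0,0,0,0.015],[0,0,0.025,0,0,0,0.015],[0,0,0.03,0,0,0,0.015],[0,0,0.03,0,0,0,0.015],[0,0,0.022,0,0,0,0.015],[0,0,0.015,0,0,0,0.015],[0,0,0,0,0,0,0.015],[0,0,0,0,0,0,0.015]]'
python3 - <<'E'
from h import *
s=r.sense()['tool_pos']; p,P,C=cloud('wrist','w4'); print(s)
q=(abs(P[...,2]-135)<4); 
# slot: non-shelf gap along stand y for lines of constant depth from front
c,sn=np.cos(np.radians(5)),np.sin(np.radians(5))
u=(P[...,0]-555)*c+(P[...,1]-229)*sn; v=-(P[...,0]-555)*sn+(P[...,1]-229)*c
for a in range(-45,25,6):
    m=q&(abs(u-a)<3); vv=v[m]; 
    print(a,len(vv),'below',np.sort(vv[vv<0])[-4:].round(1),'above',np.sort(vv[vv>0])[:4].round(1))
E
```

```text
time: 23.78
tool_pos: [469.3, 221.8, 226.7]
tcp_rot: [-179.9, 0.0, 90.0]
ft_force: [-0.6, -0.6, -0.9]
finger_gap: 19.6
grip_force: 69.0
[469.27628632 221.83790676 226.66298613]
-45 0 below [] above []
-39 1480 below [-8.9 -8.9 -8.9 -8.6] above [6.7 7.2 7.3 7.3]
-33 2440 below [-8.9 -8.9 -8.7 -8.7] above [6.7 6.9 6.9 7. ]
-27 2420 below [-9.  -9.  -8.9 -8.4] above [6.8 7.1 7.1 7.2]
-21 2461 below [-8.9 -8.9 -8.9 -8.8] above [7.  7.  7.1 7.2]
-15 2282 below [-9.  -8.9 -8.8 -8.8] above [7.2 7.3 7.3 7.4]
-9 2105 below [-9.1 -9.  -9.  -9. ] above [6.9 7.2 7.2 7.2]
-3 2051 below [-8.8 -8.8 -8.8 -8.7] above [7.1 7.2 7.3 7.3]
3 2076 below [-8.8 -8.8 -8.6 -8.6] above [6.8 6.9 7.  7. ]
9 2226 below [-0.4 -0.3 -0.2 -0.1] above [0.1 0.1 0.2 0.4]
15 2213 below [-0.1 -0.  -0.  -0. ] above [0.1 0.1 0.1 0.1]
21 2150 below [-0.2 -0.2 -0.1 -0. ] above [0.2 0.2 0.3 0.4]
```

View pics/w4.png

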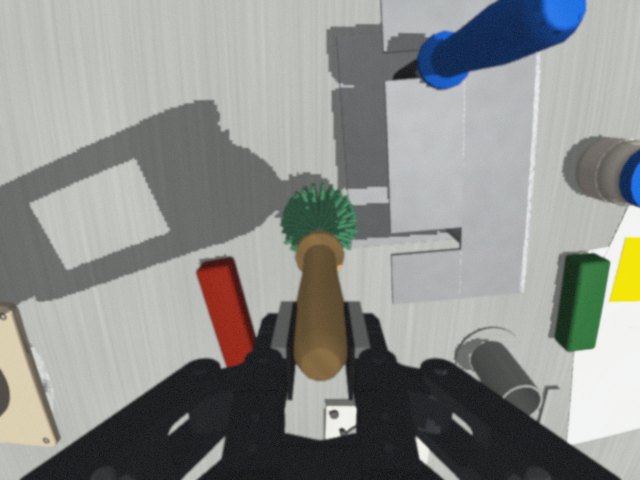

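The slot is clear, centred 0.9 mm to the right of my line, with its closed end at (460,238). The hanging point works out at (548.6,227.5), so I slide in by dx 80, dy 5.7.

```bash

python3 -m handwheel '[[0.001,0.012,0,0,0,0,0.015],[0.001,0.014,0,0,0,0,0.015],[0.001,0.014,0,0,0,0,0.015],[0.001,0.014,0,0,0,0,0.015],[0.001,0.013,0,0,0,0,0.015],[0.0007,0.013,0,0,0,0,0.015],[0,0,0,0,0,0,0.015],[0,0,0,0,0,0,0.015]]'; python3 tp.py
python3 -m handwheel '[[0,0,0.004,0,0,0,0.015],[0,0,0.002,0,0,0,0.015],[0,0,0,0,0,0,0.015],[0,0,0,0,0,0,0.015]]'; python3 tp.py
```

```text
time: 24.5
tool_pos: [550.5, 228.6, 228.8]
tcp_rot: [179.9, -0.0, 90.0]
ft_force: [-0.3, -0.3, -0.8]
finger_gap: 19.9
grip_force: 69.0
tcp [549.84195065 228.71462663 228.47963598] top z [28.62036402 33.62036402 34.22036402] collar [-81.57963598 -79.87963598 -78.57963598]
-50 406 [550.  236.1 188.7]
-30 768 [550.2 237.  212.5]
0 1279 [550.3 236.2 239.1]
20 2547 [550.3 231.6 258.1]
time: 24.88
tool_pos: [548.9, 228.8, 220.9]
tcp_rot: [-180.0, 0.0, 90.1]
ft_force: [0.7, 0.8, -1.9]
finger_gap: 19.7
grip_force: 69.0
tcp [549.07023071 228.79599323 221.17090814] top z [28.02909186 33.02909186 33.62909186] collar [-81.77090814 -80.37090814 -79.27090814]
-50 402 [548.4 236.2 181.4]
-30 778 [548.5 237.1 205.1]
0 1291 [548.7 236.4 231.7]
20 2508 [548.8 231.7 250.4]
```

```bash

python3 -m handwheel '[[-0.001,0,0.0015,0,0,0,0.015],[0,0,0.001,0,0,0,0.015],[0,0,0,0,0,0,0.015]]'
python3 -m handwheel '[[0,0,0,0,0,0,0.021],[0,0,0,0,0,0,0.024],[0,0,0,0,0,0,0.03],[0,0,0,0,0,0,0.04],[0,0,0,0,0,0,0.05],[0,0,0,0,0,0,0.05],[0,0,0,0,0,0,0.05]]'
python3 tp.py
python3 -m handwheel '[[0,0,-0.01,0,0,0,0.05],[0,0,-0.02,0,0,0,0.05],[0,0,-0.03,0,0,0,0.05],[0,0,-0.03,0,0,0,0.05],[0,0,-0.03,0,0,0,0.05]]'
python3 -m handwheel '[[-0.03,0,0,0,0,0,0.05],[-0.035,0,0,0,0,0,0.05],[-0.03,0,0,0,0,0,0.05],[0,0,0,0,0,0,0.05],[0,0,0,0,0,0,0.05],[0,0,0,0,0,0,0.05]]'
python3 br.py w5; python3 red.py
python3 - <<'E'
from h import *
for n in('top','scene'):
    p,Q,C=cloud(n,'f_'+n); q=Q[(abs(Q[...,2]-121)<5)&(np.hypot(Q[...,0]-542,Q[...,1]+93)<40)]; print(n,len(q),np.nanmean(q,0))
    P=np.load(n+'.npy'); q=P[(abs(P[...,2]-121)<5)&(np.hypot(P[...,0]-542,P[...,1]+93)<40)]; print('before',len(q),np.nanmean(q,0))
a=cv2.imread('pics/f_scene.png'); cv2.imwrite('pics/f.png',cv2.resize(a[160:360,200:580],None,fx=2.1,fy=2.1))
E
```

```text
time: 25.18
tool_pos: [549.8, 228.0, 220.1]
tcp_rot: [179.9, -0.0, 90.0]
ft_force: [-2.7, -0.6, 6.1]
finger_gap: 19.7
grip_force: 70.1
time: 25.77
tool_pos: [549.4, 227.7, 218.5]
tcp_rot: [-180.0, 0.0, 90.0]
ft_force: [0.6, -0.0, -0.5]
finger_gap: 49.8
grip_force: 0.0
tcp [549.38474028 227.73333489 218.51282959] top z [29.68717041 34.88717041 35.48717041] collar [-79.91282959 -78.61282959 -77.51282959]
-50 409 [549.2 235.4 178.8]
-30 757 [549.1 236.3 202.3]
0 1274 [549.3 235.5 228.9]
20 2399 [549.2 231.5 248.6]
time: 26.23
tool_pos: [549.2, 227.7, 340.7]
tcp_rot: [180.0, -0.0, 90.0]
ft_force: [0.6, 0.6, -0.2]
finger_gap: 49.8
grip_force: 0.0
time: 26.73
tool_pos: [549.6, 132.9, 339.4]
tcp_rot: [180.0, -0.0, 90.0]
ft_force: [1.0, 0.2, -0.3]
finger_gap: 50.2
grip_force: 0.0
[549.52754692 133.34746603 339.18349747] [ 1.79973540e+02 -2.90181264e-02  9.00600420e+01] [549.61400567 213.83205454 483.30791791]
wood 138 174 [548.9 217.1 142.3] [534. 212. 140.] [564. 227. 146.]
wood 190 10 [549.  216.9 213.8] [541. 215. 213.] [560. 225. 215.]
wood 215 70 [549.5 217.8 228.2] [539. 215. 215.] [560. 225. 240.]
wood 240 272 [549.  224.1 247.5] [539. 216. 240.] [559. 235. 250.]
wood 250 620 [549.2 226.6 252.7] [541. 219. 250.] [558. 235. 255.]
shelf ((561.379638671875, 250.35060119628906), (95.06558227539062, 133.7618865966797), 4.925270080566406) 135.15897258390558 [508.71028094 180.76790409 132.26552755] [613.92614697 313.70881335 137.86990324]
253 [ 542.07600902 -289.27360589   53.74787439] [ 531.30410687 -323.32680209   44.17941728] [ 548.82367236 -255.32526266   59.26978799]
top 76 [540.00847667 -92.29368874 120.74823092]
before 70 [541.29921888 -91.1073739  121.48470299]
scene 181 [542.54534428 -94.72773221 120.01981715]
before 181 [543.9489746  -95.05502302 120.04099998]
```

View pics/f.png

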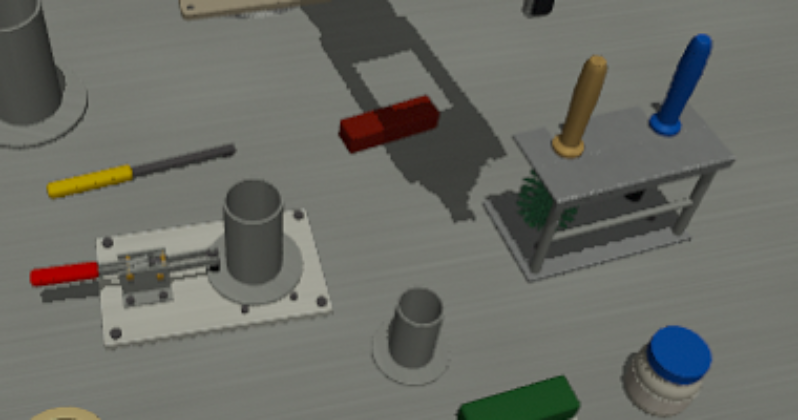

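The crop shows the brush upright in its slot at (580,105), top z 252.7, at (549,227). The clamp is locked at (65,272), and the beaker at (253,235) has moved only about 1.5 mm. Nothing touches the robot. Handing in.

```bash
python3 -c "
from bench import r;print(r.hand_in())"
```

```text
the job is handed in; nothing more can be done
None
```

I handed the job in; it returned no verdict. By my camera checks the clamp is locked, the beaker (scrubbed with four full strokes) is within about 2 mm of its start, and the brush is upright in its slot. The clamp needed a second press because the first let the handle spring back.

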